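# Close the wafer box: clear the spade, lid on, snap four tabs

## Task

Close up the wafer box: lay the ice-cream spade that was left across it flat in the tool tray, then set the lid on the box, squarely and fully down, with its tabs still raised. Once the lid is on and let go, press the four snap tabs round its rim until every one has snapped flat; leave the other things on the counter where they stand.

Things in the scene. Friction and masses are not known exactly. Their poses are not given: they have to be found in the camera images.
- tub_mouth (a point): Centre of the mouth, at rim height, of an open white plastic storage box holding a few wafer bowls (tops under 50 mm above the counter). Outside 200 mm (its x) by 150 mm (its y), 75 mm high, walls 5 mm: the mouth is 190 x 140 mm. Fixed to the counter. z up.
- lid_handle (a point): Centre of the grey bar handle on the loose white lid: 90 mm long (lid x), 16 mm wide (lid y), 40 mm high. The point is half-way up it, at the lid's centre, 20 mm above the lid plate's top. The lid starts flat on the counter with this point 36 mm up; seated on the box, the point is 26 mm above the rim. Half a turn about z makes no difference. z up.
- lid: The lid itself (about 0.4 kg with tabs), origin at the centre of its underside, axes as lid_handle. Plate 200 x 150 x 6 mm (x, y, z); under it a skirt 184 x 134 mm, 10 mm deep, enters the box mouth with 3 mm play on each side, and the plate then rests on the rim. Two tabs lie on its short sides, two on its long sides, at their middles.
- spade_grip (a point): Balance point of the loose ice-cream spade (0.12 kg), half-way up its black handle, 9 mm above the flat underside. Spade x runs from handle to blade. The handle is 22 mm wide, 18 mm high, from 88 mm behind this point to 20 mm ahead of it. The spade starts lying across the box, roughly along the box's y, on the two long rims.
- spade: The spade: origin under the middle of its 200 mm length (12 mm ahead of spade_grip), on its flat underside; x runs from handle to blade. Flat steel blade at the +x end: 76 mm long, 50 mm wide, 5 mm thick.
- tray: Shallow open aluminium tool tray, fixed, 240 mm (x) by 110 mm (y) outside, 24 mm high, walls and floor 4 mm. Origin at the centre of its underside. The spade may lie in it either way round.
- tab0_pad (a point): Press point on the upper face of the snap tab at the lid's +x (short) side, 28 mm from its hinge: a grey flap 40 mm long, 60 mm wide, 5 mm thick, hinged on the lid's top 34 mm in from the edge, free end outward, raised 35 degrees at first. Snapped flat, the point is 6 mm inside the lid's edge, over the box wall, 5.5 mm above the plate's top: 15 mm lower and 8 mm further out than when raised.
- tab0 (a joint): Angle of the tab at the lid's +x (short) side: 0 = raised (35 degrees up), 0.61 = snapped flat. A spring holds it up until it is pushed past half-way (about 7 N at the press point); then it snaps down and stays.
- tab1_pad (a point): Press point on the upper face of the snap tab at the lid's +y (long) side, 28 mm from its hinge: a grey flap 40 mm long, 60 mm wide, 5 mm thick, hinged on the lid's top 34 mm in from the edge, free end outward, raised 35 degrees at first. Snapped flat, the point is 6 mm inside the lid's edge, over the box wall, 5.5 mm above the plate's top: 15 mm lower and 8 mm further out than when raised.
- tab1 (a joint): Angle of the tab at the lid's +y (long) side: 0 = raised (35 degrees up), 0.61 = snapped flat. A spring holds it up until it is pushed past half-way (about 7 N at the press point); then it snaps down and stays.
- tab2_pad (a point): Press point on the upper face of the snap tab at the lid's -x (short) side, 28 mm from its hinge: a grey flap 40 mm long, 60 mm wide, 5 mm thick, hinged on the lid's top 34 mm in from the edge, free end outward, raised 35 degrees at first. Snapped flat, the point is 6 mm inside the lid's edge, over the box wall, 5.5 mm above the plate's top: 15 mm lower and 8 mm further out than when raised.
- tab2 (a joint): Angle of the tab at the lid's -x (short) side: 0 = raised (35 degrees up), 0.61 = snapped flat. A spring holds it up until it is pushed past half-way (about 7 N at the press point); then it snaps down and stays.
- tab3_pad (a point): Press point on the upper face of the snap tab at the lid's -y (long) side, 28 mm from its hinge: a grey flap 40 mm long, 60 mm wide, 5 mm thick, hinged on the lid's top 34 mm in from the edge, free end outward, raised 35 degrees at first. Snapped flat, the point is 6 mm inside the lid's edge, over the box wall, 5.5 mm above the plate's top: 15 mm lower and 8 mm further out than when raised.
- tab3 (a joint): Angle of the tab at the lid's -y (long) side: 0 = raised (35 degrees up), 0.61 = snapped flat. A spring holds it up until it is pushed past half-way (about 7 N at the press point); then it snaps down and stays.
- cups: Bystander, loose: stack of paper cups, 80 mm across, 120 mm high. Origin at the centre of its underside. To be left alone.
- tin: Bystander, loose: steel tin, 74 mm across, 100 mm high. Origin at the centre of its underside. To be left alone.
- syrup: Bystander, loose: amber glass bottle, 60 mm across, 150 mm high. Origin at the centre of its underside. To be left alone.
- pitcher: Bystander, loose: steel mug, 72 mm across with a handle, 90 mm high. Origin at the centre of its underside. To be left alone.
- jar: Bystander, loose: glass jar with steel lid, 72 mm across, 110 mm high. Origin at the centre of its underside. To be left alone.
- carton: Bystander, loose: small cardboard carton, 60 x 60 mm, 75 mm high. Origin at the centre of its underside. To be left alone.
- sugar: Bystander, loose: white ceramic jar, 62 mm across, 80 mm high. Origin at the centre of its underside. To be left alone.

How it is judged:
By the outcome, as a careful person would: the job done as asked, in the order asked, and still so for the second after the job is handed in, with the robot touching nothing.
It also fails if it takes over 72 s, if anything falls off the work surface, if the arm or the gripper's body presses on something with over 40 N, if the wrist force passes 120 N, or if a joint passes its speed limit or range.

## Robot

A 6-joint arm with a two-finger parallel gripper is mounted at the origin on the work surface. World frame = base frame: x ahead of the robot, y to its left, z up, the work surface at z = 0. Lengths are in mm, angles in rad, forces in N, time in s.
With the tool pointing down it reaches from about 350 to 775 mm from the base axis. Payload 7.3 kg.
Tool frame: the origin (TCP) lies at the very end of the fingers, on their centre line; the grasp point (between the pads) lies grip_point_offset behind it (grip_point_offset is the distance from the TCP to the grasp point, in mm); x points along the fingers, z is the direction in which the jaws open and shut, and the axes are right-handed (so a half turn about x gives the same grasp; the last joint's range is limited). The gripper opens to 92 mm and grips with 3 to 60 N. Pads are 19 mm wide; open, the fingers measure 130 mm over their backs; the gripper's body (75 mm by 190 mm) begins 47 mm behind the grasp point.
Start: joints at [-1.336, 0.342, 1.524, -0, 1.275, -0.146], TCP at [195.147, -487.404, 226.741] pointing down, gripper open.
Joint ranges: [-2.53, 2.53], [-0.77, 2.02], [0.04, 2.7], [-1, 4.14], [0.28, 2.66], [-3.11, 3.11]. Speed limits (rad/s): [2.57, 2.57, 3.14, 3.14, 3.14, 3.14].

## Interface

Orientations are given as [roll, pitch, yaw] about the fixed x, y, z axes, in that order (R = Rz(yaw) Ry(pitch) Rx(roll)).
In Python, from plant import * gives the robot as it stands.
- The arm moves only by the tool send_rows, never from a script. Its argument "series" is text: rows parted by semicolons, each of 5 numbers parted by spaces: the gripper's target within -1 to 1 (fully open at 1, half-way at 0, shut at -1), then the shift along the tool's x, y, z in units of 30 mm (1.0 is 30 mm), then the turn about the tool's x in units of 5 degrees (1.0 is 5 degrees). A call has 1 to 8 rows; each row is the pose to reach, as a shift and turn from the pose commanded when the call began, along the tool's axes at that moment; what a row does not reach only later rows make up. A row lasts 1/8 s, in which the tool goes at most 62.5 mm and 10.7 degrees, less where a joint would pass 70% of its speed; a pose out of reach is approached as far as the arm can. A call with a gripper value outside its range is refused whole. The fingers move at their own pace and stop on an object; the grip force is fixed at half the most. Time passes only in rows, so rows that repeat a pose let the fingers close. It gives the time, the measured TCP pose, the force and the opening at its end, in the units of the state.
- get_obs(): the state, without advancing time (a new reading comes with each control period).
- capture(name): name is "side" or "top"; returns a dict with "pixels" (420x560x3 uint8, red, green, blue), "mtx" (3x3 intrinsics, pixels), "k1" (the pictures are not rectified: a ray, as slopes to the right and down, at radius r is drawn at 1 + k1 r^2 times it, then the intrinsics apply), "R" (3x3) and "t" (3): a world point X has camera coordinates R X + t. Camera axes: x right, y down, z forward; pixel columns grow to the right and rows downward; lengths in mm; the calibration is good to about 2 mm. A picture is of the moment at which its call begins. There is no depth.
- close_job(): hands the job in, once; it reports no verdict.
Trained networks look in a picture, given as the dict that the camera call returned (one of the last four; its "shot" number tells which), for a name from the list of things; names that differ only in an ending like _2 or _b are one class to them, and where a whole thing is asked for, a point or a joint stands for the part that bears it (a point fixed in the world has none). Each returns a list of dicts, best first, with "score" (0 to 1); they miss things now and then, are a little off and sometimes report something else, mostly with a low value. They report only what shows in the picture. A call takes as long as a camera call.
- cut_out(picture, thing): "pixels" (420x560 bool, what is visible of it).
- place_of(picture, thing): "point" ([x, y, z] in mm, in world coordinates, good to about 4 mm: a listed point, or the origin of a listed thing).
The state is a dict: "time": time; "joint_positions": joint angles; "dq": joint speeds; "tau": joint torques, N m; "tool_pos": TCP position; "tcp_rot": TCP orientation; "contact_force": force on the tool from outside, world axes, zero at the start; "moment": the same for the moment, N m; "grip_width": finger opening in mm.
Only numpy, scipy, OpenCV 4.12 (cv2) and the standard library are available. Lean on these libraries where they do the work, as an engineer would, in place of code of your own. Each camera call takes 0.05 s, during which the arm holds its last target.

## Working session

There is one attempt and no reset: what is moved stays moved. The work goes in short steps, Python scripts to look and compute and a tool call to move; the robot and the scene stay as the last step left them, time stands still between calls to the robot, and variables do not carry over. Pictures are saved under pics/ and viewed, and the job is handed in when it is done.

Besides the shell and the picture viewer there is one more tool, called after "Emit:" in YAML: its name, and indented under it one key for each argument. send_rows: Moves the arm, as the interface text tells. Its arguments: {"type":"object","properties":{"series":{"type":"string"}},"required":["series"]}

```bash
ls; mkdir -p pics
python3 - <<'E'
from plant import *
import cv2
o=get_obs();print(o)
print([k for k in globals() if not k.startswith('__')])
for n in ("side","top"):
    p=capture(n); cv2.imwrite(f"pics/{n}0.png",p["pixels"][:,:,::-1]); print(n,p["mtx"],p["k1"],p["R"],p["t"],p["shot"])
    for th in ["tub_mouth","lid_handle","lid","spade_grip","spade","tray","tab0_pad","tab1_pad","tab2_pad","tab3_pad","cups","tin","syrup","pitcher","jar","carton","sugar"]:
        print(th,[(round(d["score"],2),[round(float(v)) for v in d["point"]]) for d in place_of(p,th)[:3]])
E
```

```text
pics
{'time': 0.0, 'joint_positions': array([-1.33598129e+00,  3.42713823e-01,  1.52500010e+00,  9.06508897e-06,
        1.27541234e+00, -1.46013486e-01]), 'dq': array([-2.55432720e-04, -2.57293889e-04,  5.82252197e-05, -2.00386234e-03,
       -3.99517165e-04, -1.01668400e-03]), 'tau': array([-8.32124351e-05, -4.31241202e+01, -2.44217813e+01,  7.14426208e-02,
        5.58364042e-02, -1.54662716e-04]), 'tool_pos': array([ 195.05889729, -486.98402642,  226.05549311]), 'tcp_rot': array([2.98992693, 1.56926269, 1.79995648]), 'contact_force': array([ 0.55493816,  0.03452899, -0.00349631]), 'moment': array([ 0.01074897, -0.00635691,  0.04315649]), 'grip_width': 91.51432375467249}
['capture', 'close_job', 'get_obs', 'cut_out', 'place_of', 'Unreachable', 'grip_point_offset', 'cv2', 'o']
side [[447.71398976   0.         277.64594919]
 [  0.         447.71398976 207.16506939]
 [  0.           0.           1.        ]] -0.03650493341137372 [[-0.88373274 -0.46793066  0.00757253]
 [-0.27783998  0.51156983 -0.81308133]
 [ 0.37659181 -0.72065055 -0.58210085]] [ 511.26895522  245.82845529 1010.22809
[... 1126 characters left out ...]
6, 0]), (0.43, [493, 336, 34])]
lid_handle [(0.67, [490, 334, 35])]
lid [(0.72, [490, 336, 1])]
spade_grip [(0.8, [551, -5, 81]), (0.61, [340, -125, 0])]
spade [(0.95, [546, 8, 75]), (0.67, [415, 368, 36])]
tray [(0.82, [515, -337, -3])]
tab0_pad [(0.57, [570, 303, 34])]
tab1_pad [(0.69, [518, 394, 39]), (0.54, [684, -407, 1]), (0.53, [771, -2, 3])]
tab2_pad [(0.53, [412, 371, 37])]
tab3_pad [(0.77, [471, 284, 33])]
cups [(0.81, [733, -222, -4])]
tin [(0.6, [724, 226, 3])]
syrup [(0.7, [775, -1, 0])]
pitcher [(0.88, [688, -408, 0])]
jar [(0.98, [670, 419, -1]), (0.16, [683, -407, -2])]
carton [(0.87, [337, 131, -5]), (0.4, [570, 305, 36])]
sugar [(0.55, [340, -121, 0]), (0.5, [672, 422, 0])]
```

View pics/top0.png

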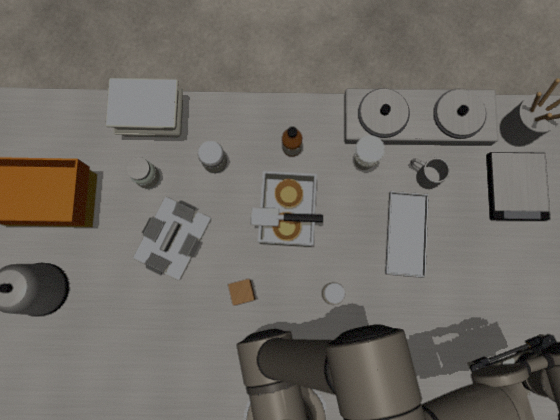

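View pics/side0.png

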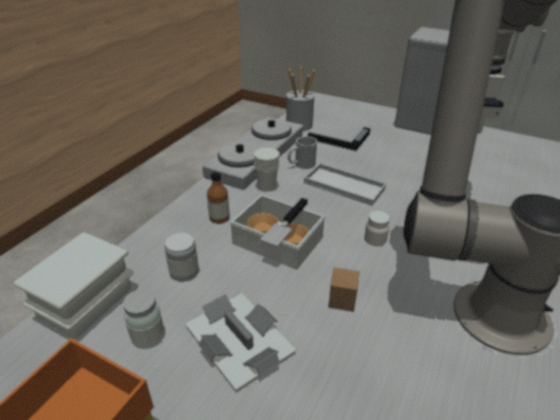

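```bash
cat > h.py <<'E'
from plant import *
import numpy as np, cv2
def proj(p,X):
    X=np.atleast_2d(X).astype(float); c=X@np.array(p["R"]).T+p["t"]
    s=c[:,:2]/c[:,2:]; s=s*(1+p["k1"]*(s**2).sum(1,keepdims=True))
    m=p["mtx"]; return np.c_[s[:,0]*m[0,0]+m[0,2],s[:,1]*m[1,1]+m[1,2]]
def unproj(p,uv,z):
    uv=np.atleast_2d(uv).astype(float); m=p["mtx"]
    d=np.c_[(uv[:,0]-m[0,2])/m[0,0],(uv[:,1]-m[1,2])/m[1,1]]; s=d.copy()
    for _ in range(20): s=d/(1+p["k1"]*(s**2).sum(1,keepdims=True))
    R=np.array(p["R"]); r=np.c_[s,np.ones(len(s))]@R; C=-R.T@np.array(p["t"])
    return C+r*((z-C[2])/r[:,2])[:,None]
def ortho(p,cx,cy,w,z,sc=2):
    # image: up = +x, left = +y
    n=int(w*sc); v,u=np.mgrid[0:n,0:n]
    X=cx+w/2-v/sc; Y=cy+w/2-u/sc
    q=proj(p,np.c_[X.ravel(),Y.ravel(),np.full(X.size,z)]).astype(np.float32).reshape(n,n,2)
    return cv2.remap(np.ascontiguousarray(p["pixels"]),q[...,0],q[...,1],cv2.INTER_CUBIC)
def rect(cx,cy,yaw,L,W,z):
    c,s=np.cos(yaw),np.sin(yaw)
    return np.array([[cx+c*a-s*b,cy+s*a+c*b,z] for a,b in ((L/2,W/2),(L/2,-W/2),(-L/2,-W/2),(-L/2,W/2))])
E
python3 - <<'E'
from h import *
p=capture("top"); s=capture("side")
import pickle; pickle.dump((p,s),open("p0.pkl","wb"))
for n,pt in (("lid",p),("tray",p),("spade",p),("lid",s),("tray",s),("spade",s)):
    for d in cut_out(pt,n)[:2]:
        m=d["pixels"]; z={"lid":16,"tray":24,"spade":84}[n]
        ys,xs=np.nonzero(m); w=unproj(pt,np.c_[xs,ys],z)[:,:2]
        print(n,round(d["score"],2),m.sum(),cv2.minAreaRect(w.astype(np.float32)))
ims=[ortho(p,578,2,260,75,2)[:,:,::-1],]
cv2.imwrite("pics/o_box.png",ims[0])
cv2.imwrite("pics/o_lid.png",ortho(p,492,338,290,6,2)[:,:,::-1])
cv2.imwrite("pics/o_tray.png",ortho(p,515,-338,290,24,2)[:,:,::-1])
E
```

```text
lid 0.56 3864 ((495.2884521484375, 342.1690673828125), (169.11151123046875, 221.69198608398438), 67.29033660888672)
tray 0.64 3342 ((517.016845703125, -336.484130859375), (113.31218719482422, 243.712158203125), 86.27019500732422)
spade 0.6 842 ((547.90380859375, 8.631454467773438), (198.548095703125, 49.67174530029297), 87.60298156738281)
lid 0.83 5853 ((497.8877258300781, 333.2558288574219), (167.55508422851562, 222.53878784179688), 64.28362274169922)
tray 0.97 1882 ((509.8274230957031, -315.36065673828125), (144.27984619140625, 248.81378173828125), 86.51258850097656)
spade 0.64 694 ((539.4337768554688, 12.183273315429688), (214.31700134277344, 49.94981384277344), 86.83843994140625)
spade 0.29 436 ((537.5184326171875, 343.8040771484375), (62.131622314453125, 43.754791259765625), 68.8572998046875)
```

View pics/o_box.png

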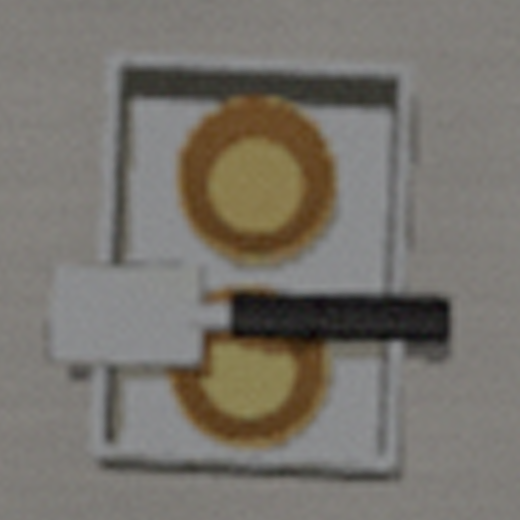

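View pics/o_lid.png

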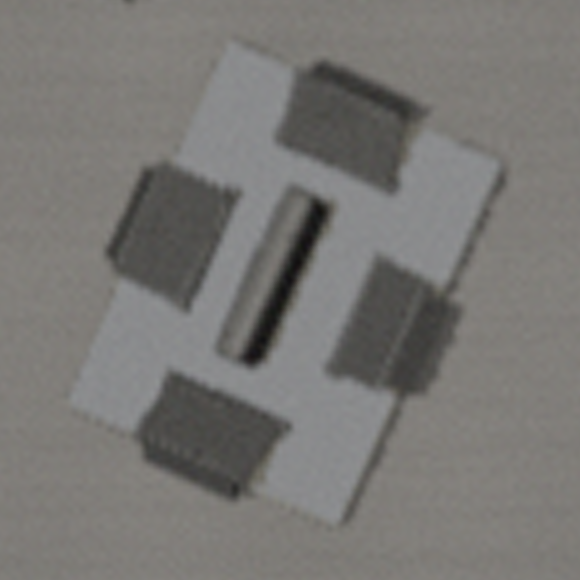

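View pics/o_tray.png

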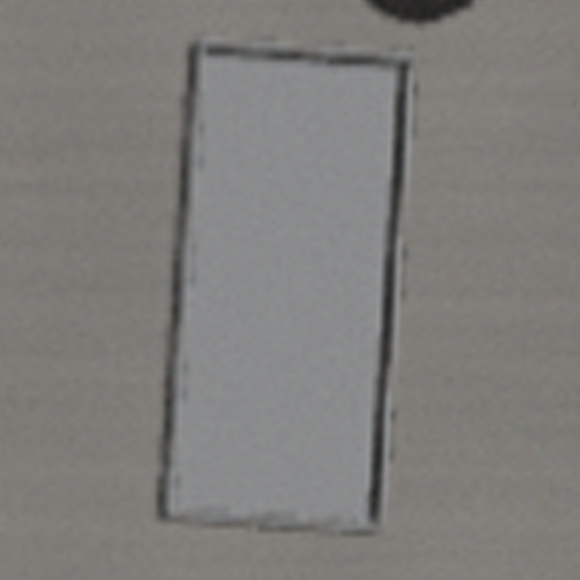

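```bash
cat >> h.py <<'E'
from scipy.ndimage import map_coordinates, gaussian_filter
from scipy.optimize import minimize
def gray(p): return gaussian_filter(cv2.cvtColor(np.ascontiguousarray(p["pixels"]),cv2.COLOR_RGB2GRAY).astype(float),0.7)
def samp(g,p,X):
    q=proj(p,X); return map_coordinates(g,[q[:,1],q[:,0]],order=1,mode='nearest')
def edgefit(p,edges,x0,z,d=2.0,sgn=None,spread=(8,8,0.06),fixyaw=False):
    """edges: list (ax,ay,bx,by,nx,ny): segment in body frame, bright-side normal"""
    g=gray(p)
    P=[];N=[]
    for ax,ay,bx,by,nx,ny in edges:
        t=np.linspace(0.02,.98,40)[:,None]
        P.append(np.array([ax,ay])*(1-t)+np.array([bx,by])*t); N.append(np.tile([nx,ny],(40,1)))
    P=np.vstack(P);N=np.vstack(N).astype(float)
    def f(q):
        c,s=np.cos(q[2]),np.sin(q[2]); M=np.array([[c,-s],[s,c]])
        A=(P+N*d)@M.T+q[:2]; B=(P-N*d)@M.T+q[:2]
        zz=np.full(len(A),z)
        df=samp(g,p,np.c_[A,zz])-samp(g,p,np.c_[B,zz])
        return -np.clip(df,-15,40).mean()
    best=None
    for dx in np.arange(-1,1.01,.25):
        for dy in np.arange(-1,1.01,.25):
            for dw in np.arange(-1,1.01,.25):
                q=[x0[0]+dx*spread[0],x0[1]+dy*spread[1],x0[2]+dw*spread[2]]
                v=f(q)
                if best is None or v<best[0]: best=(v,q)
    r=minimize(lambda u:f([u[0],u[1],u[2]/100]),[best[1][0],best[1][1],best[1][2]*100],method="Nelder-Mead",options=dict(initial_simplex=None,xatol=.02,fatol=1e-3))
    return r.x[0],r.x[1],r.x[2]/100,-r.fun
def R4(L,W,sides="+x-x+y-y",s=1):
    L/=2;W/=2;o=[]
    if "+x" in sides:o.append((L,-W,L,W,-s,0))
    if "-x" in sides:o.append((-L,-W,-L,W,s,0))
    if "+y" in sides:o.append((-L,W,L,W,0,-s))
    if "-y" in sides:o.append((-L,-W,L,-W,0,s))
    return o
E
python3 - <<'E'
from h import *
import pickle
p,s=pickle.load(open("p0.pkl","rb"))
np.set_printoptions(precision=4,suppress=True)
for nm,c in (("top",p),("side",s)):
    print(nm)
    print("box outer",edgefit(c,R4(200,150),(576,4,-.03),75))
    print("box outer+inner",edgefit(c,R4(200,150)+R4(190,140,s=-1),(576,4,-.03),75))
    print("lid",edgefit(c,[(100,y0,100,y1,-1,0) for y0,y1 in((-75,-32),(32,75))]+[(-100,y0,-100,y1,1,0) for y0,y1 in((-75,-32),(32,75))]+[(x0,75,x1,75,0,-1) for x0,x1 in((-100,-32),(32,100))]+[(x0,-75,x1,-75,0,1) for x0,x1 in((-100,-32),(32,100))],(493,338,-.42),16))
    print("tray",edgefit(c,R4(232,102),(515,-338,-.06),24),edgefit(c,R4(232,102),(515,-338,-.06),4))
    print("tray outer",edgefit(c,R4(240,110),(515,-338,-.06),24))
E
```

```text
top
box outer (np.float64(577.6825322422302), np.float64(-5.9281397930806605), np.float64(-0.0453233393739289), np.float64(10.086036196922906))
box outer+inner (np.float64(578.3010804147552), np.float64(6.191537997491107), np.float64(-0.043008128062137135), np.float64(12.408879742282801))
lid (np.float64(494.54198945302346), np.float64(340.0178293242079), np.float64(-0.4237911618303724), np.float64(10.48492148137051))
tray (np.float64(513.8792081475608), np.float64(-334.11211323948896), np.float64(-0.06737394414197709), np.float64(22.989838461943464)) (np.float64(517.3813437742431), np.float64(-339.0254322877545), np.float64(-0.06827570849486228), np.float64(26.850217068230272))
tray outer (np.float64(508.14132877609677), np.float64(-339.5690403414484), np.float64(-0.06781308945413073), np.float64(12.741032876137918))
side
box outer (np.float64(574.1242755307883), np.float64(9.136251966118353), np.float64(-0.03640535829511646), np.float64(2.848295619765808))
box outer+inner (np.float64(574.8551389406255), np.float64(7.937752306370321), np.float64(-0.03911921445074567), np.float64(9.296198208478968))
lid (np.float64(490.92189702508296), np.float64(339.93560558805723), np.float64(-0.4237438668554601), np.float64(20.939465955422254))
tray (np.float64(529.1797342155962), np.float64(-320.2796698920069), np.float64(-0.1635578836739323), np.float64(4.236388496711669)) (np.float64(517.1318458773421), np.float64(-349.64494660385844), np.float64(-0.06523774388281525), np.float64(11.721994308074247))
tray outer (np.float64(516.8864732147326), np.float64(-335.7918537721117), np.float64(-0.054633546076477045), np.float64(7.022434828962863))
```

```bash
cat >> h.py <<'E'
from scipy.spatial.transform import Rotation as Ro
def pose():
    o=get_obs(); return np.array(o["tool_pos"]),Ro.from_euler("xyz",o["tcp_rot"]).as_matrix(),o
def plan(*tg,pr=True):
    """targets (x,y,z,jawangle) jawangle=world angle of jaw axis mod pi; None keep"""
    P,R,o=pose(); a0=np.arctan2(R[1,2],R[0,2])
    print("pos",P.round(1),"jaw",round(a0,3),"toolx",R[:,0].round(3),"grip",round(o["grip_width"],1),"F",np.round(o["contact_force"],1),"q",np.round(o["joint_positions"],2),"t",round(o["time"],2))
    for t in tg:
        d=R.T@(np.array(t[:3])-P)/30
        if t[3] is None: tr=0
        else:
            tr=(t[3]-a0+np.pi/2)%np.pi-np.pi/2
            # positive turn about tool x (down) lowers the world angle
            tr=-np.degrees(tr)/5
        print("  shift",d.round(3),"turn",round(tr,2),"(alt",round(tr-np.sign(tr)*36,2),")")
E
python3 - <<'E'
from h import *
print(grip_point_offset)
plan((548,-4,200,-.04),(548,-4,84-grip_point_offset,-.04))
E
```

```text
18.8
pos [ 195.1 -487.4  226.7] jaw -1.19 toolx [ 0. -0. -1.] grip 91.8 F [ 0.2  0.6 -0.1] q [-1.34  0.34  1.52 -0.    1.28 -0.15] t 2.2
  shift [  0.89   16.908 -10.588] turn -13.18 (alt 22.82 )
  shift [  5.384  16.908 -10.588] turn -13.18 (alt 22.82 )
```

Emit:
send_rows:
  series: "0.2 0.5 8 -5 -6; 0.1 0.8 16.9 -10.6 -13.2; 0.1 0.8 16.9 -10.6 -13.2; 0.1 0.8 16.9 -10.6 -13.2; 0.1 0.8 16.9 -10.6 -13.2; 0.1 0.8 16.9 -10.6 -13.2; 0.1 0.8 16.9 -10.6 -13.2; 0.1 0.8 16.9 -10.6 -13.2"

```text
time: 3.2
tool_pos: [490.5, -81.9, 206.7]
tcp_rot: [-0.541, 1.57, -0.578]
contact_force: [0.7, -1.5, -0.5]
grip_width: 50.7
```

Run:
```python
from h import *
plan((548,-4,200,-.04),(548,-4,68,-.04))
```

```text
pos [490.5 -81.9 206.7] jaw -0.038 toolx [ 0.001 -0.001 -1.   ] grip 50.7 F [ 0.7 -1.5 -0.5] q [-0.32  0.31  1.63 -0.    1.2  -0.28] t 3.2
  shift [0.224 2.666 1.817] turn 0.03 (alt -35.97 )
  shift [4.624 2.668 1.813] turn 0.03 (alt -35.97 )
```

Emit:
send_rows:
  series: "0.1 0.7 2.67 1.82 0; 0.1 0.7 2.67 1.82 0; 0.1 0.7 2.67 1.82 0; 0.1 0.7 2.67 1.82 0"

```text
time: 3.7
tool_pos: [546.7, -6.1, 185.5]
tcp_rot: [-2.366, 1.57, -2.404]
contact_force: [-0.2, -0.8, -0.2]
grip_width: 50.3
```

Run:
```python
from h import *
plan((548,-4,200,-.04),(548,-4,68,-.04))
p=capture("top");s=capture("side")
for c in (p,s):
  print([(round(d["score"],2),d["point"]) for d in place_of(c,"spade_grip")[:2]])
cv2.imwrite("pics/s1.png",s["pixels"][:,:,::-1])
```

```text
pos [546.7  -6.1 185.5] jaw -0.038 toolx [-0. -0. -1.] grip 50.3 F [-0.2 -0.8 -0.2] q [-0.15  0.42  1.53 -0.    1.2  -0.11] t 3.7
  shift [-0.483  0.072  0.041] turn 0.02 (alt -35.98 )
  shift [3.917 0.074 0.043] turn 0.02 (alt -35.98 )
[]
[(0.94, [546.9, -6.2, 83.7])]
```

View pics/s1.png

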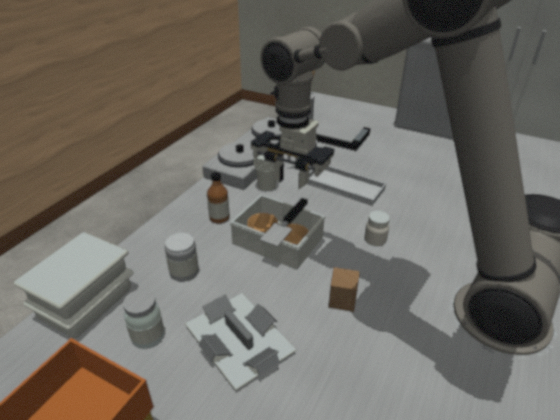

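Emit:
send_rows:
  series: "0.1 1.9 0.04 0.04 0; 0.1 3 0.04 0.04 0; 0.1 3.92 0.04 0.04 0; 0.1 3.92 0.04 0.04 0; -1 3.92 0.04 0.04 0; -1 3.92 0.04 0.04 0; -1 3.92 0.04 0.04 0; -1 3.92 0.04 0.04 0"

```text
time: 4.9
tool_pos: [548.4, -4.6, 68.7]
tcp_rot: [-0.505, 1.57, -0.542]
contact_force: [-2.9, -0.4, 6.2]
grip_width: 21.6
```

Run:
```python
from h import *
plan((548,-4,68,-.04))
```

```text
pos [548.4  -4.6  68.7] jaw -0.038 toolx [ 0.001 -0.    -1.   ] grip 21.6 F [-2.9 -0.4  6.2] q [-0.15  0.56  1.66 -0.    0.92 -0.11] t 4.9
  shift [ 0.025  0.02  -0.013] turn 0.03 (alt -35.97 )
```

Emit:
send_rows:
  series: "-0.3 0 0 0 0; -0.3 -0.32 0 0 0; -0.3 -0.32 0 0 0; -1 -0.32 0 0 0; -1 -0.32 0 0 0; -1 -0.32 0 0 0; -1 -1 0 0 0; -1 -2 0 0 0"

```text
time: 5.9
tool_pos: [547.3, -4.4, 127.2]
tcp_rot: [3.045, 1.567, 3.007]
contact_force: [0.7, 0.0, -1.8]
grip_width: 21.8
```

Run:
```python
from h import *
plan((503.5,-336,150,-1.633))
p=capture("top");s=capture("side")
im=np.hstack([s["pixels"][120:320,180:380],p["pixels"][120:320,180:380]])
cv2.imwrite("pics/s2.png",cv2.resize(im,None,fx=2,fy=2)[:,:,::-1])
```

```text
pos [547.3  -4.4 127.2] jaw -0.038 toolx [-0.003  0.    -1.   ] grip 21.8 F [ 0.7  0.  -1.8] q [-0.15  0.48  1.6  -0.    1.06 -0.11] t 5.9
  shift [ -0.76  -11.1    -1.039] turn -17.72 (alt 18.28 )
```

View pics/s2.png

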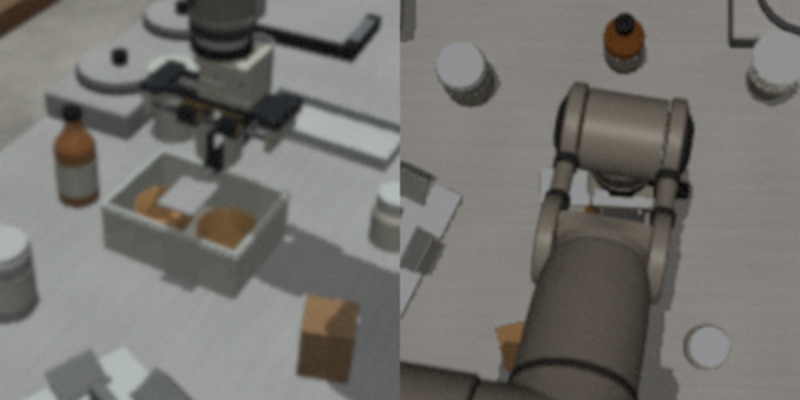

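Emit:
send_rows:
  series: "-1 -1 -2 -0.2 3; -1 -1.5 -5 -0.5 7; -1 -1.5 -8 -0.8 11; -1 -1.5 -11.1 -1.04 15; -1 -1.5 -11.1 -1.04 18.3; -1 -1.5 -11.1 -1.04 18.3; -1 -1.5 -11.1 -1.04 18.3; -1 -1.5 -11.1 -1.04 18.3"

```text
time: 7.0
tool_pos: [503.6, -336.5, 171.1]
tcp_rot: [-2.328, 1.568, 2.41]
contact_force: [0.1, 0.5, -0.9]
grip_width: 21.9
```

Emit:
send_rows:
  series: "-1 0 0 0 0; -1 0 0 0 0; -1 0 0 0 0"

```text
time: 7.38
tool_pos: [504.4, -335.9, 172.7]
tcp_rot: [-2.091, 1.57, 2.656]
contact_force: [0.8, -0.3, -1.1]
grip_width: 22.1
```

Run:
```python
from h import *
plan((503.5,-336,40,-1.633),(503.5,-336,8,-1.633))
p=capture("top");s=capture("side")
for c in (p,s):
  for n in ("spade","spade_grip","tray"): print(n,[(round(d["score"],2),d["point"]) for d in place_of(c,n)[:2]])
im=np.hstack([s["pixels"][80:280,220:420],p["pixels"][120:320,300:500]])
cv2.imwrite("pics/s3.png",cv2.resize(im,None,fx=2,fy=2)[:,:,::-1])
```

```text
pos [ 504.4 -335.9  172.7] jaw -1.536 toolx [-0.  0. -1.] grip 22.1 F [ 0.8 -0.3 -1.1] q [-0.71  0.53  1.37 -0.    1.24  0.82] t 7.38
  shift [ 4.422e+00 -2.900e-02  2.000e-03] turn 1.11 (alt -34.89 )
  shift [ 5.489e+00 -2.800e-02  2.000e-03] turn 1.11 (alt -34.89 )
spade [(0.68, [571.7, 303.6, 36.2])]
spade_grip [(0.68, [773.8, -0.1, -1.5]), (0.61, [725.4, 223.6, 1.5])]
tray [(0.87, [515.0, -333.8, -3.3]), (0.23, [570.7, 304.2, 37.6])]
spade [(0.95, [515.4, -336.9, 170.9])]
spade_grip [(0.78, [503.8, -338.9, 180.6]), (0.64, [514.6, -336.2, 3.0])]
tray [(0.76, [513.9, -339.6, 0.3])]
```

View pics/s3.png

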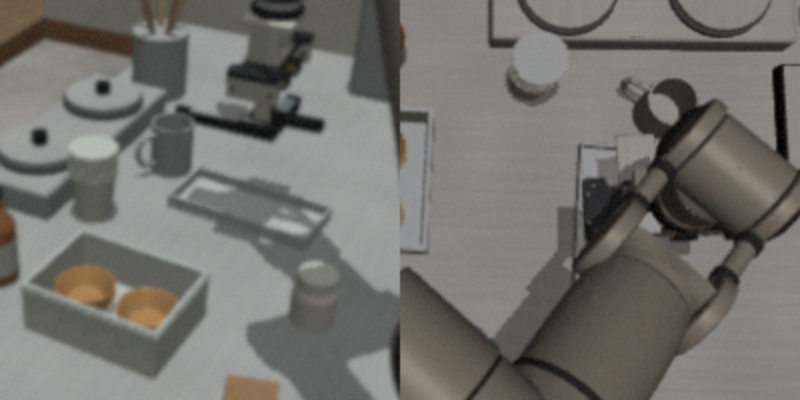

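Emit:
send_rows:
  series: "-1 2 -0.03 0 1.1; -1 4 -0.03 0 1.1; -1 5 -0.03 0 1.1; -1 5.3 -0.03 0 1.1; -1 5.45 -0.03 0 1.1; -1 5.45 -0.03 0 1.1"

```text
time: 8.52
tool_pos: [504.2, -336.8, 10.7]
tcp_rot: [0.895, 1.568, -0.739]
contact_force: [-0.7, 0.1, -1.1]
grip_width: 21.5
```

Run:
```python
from h import *
plan((503.5,-336,7,-1.633))
s=capture("side")
for c in (s,):
  for n in ("spade","spade_grip"): print(n,[(round(d["score"],2),d["point"]) for d in place_of(c,n)[:2]])
im=np.hstack([s["pixels"][130:260,280:410]])
cv2.imwrite("pics/s4.png",cv2.resize(im,None,fx=4,fy=4)[:,:,::-1])
```

```text
pos [ 504.2 -336.8   10.7] jaw -1.634 toolx [ 0.002 -0.002 -1.   ] grip 21.5 F [-0.7  0.1 -1.1] q [-0.72  0.72  1.53 -0.    0.89  0.92] t 8.53
  shift [ 0.123 -0.025 -0.025] turn -0.01 (alt 35.99 )
spade [(0.62, [514.3, -337.8, 8.2])]
spade_grip [(0.65, [502.3, -335.3, 17.6])]
```

View pics/s4.png

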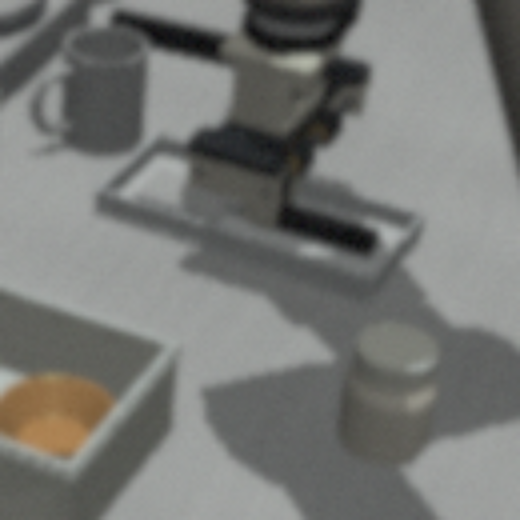

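Emit:
send_rows:
  series: "-1 0.06 0 0 0; -1 0.12 0 0 0; -1 0.12 0 0 0; -0.3 0.12 0 0 0; -0.3 0.12 0 0 0; -0.3 -0.5 0 0 0; -0.3 -2 0 0 0; -0.3 -4 0 0 0"

```text
time: 9.68
tool_pos: [502.9, -335.7, 130.8]
tcp_rot: [-2.186, 1.569, 2.463]
contact_force: [0.9, -1.5, 0.3]
grip_width: 32.2
```

Emit:
send_rows:
  series: "-0.3 -2 0 0 0; -0.3 -2 0 0 0"

```text
time: 9.93
tool_pos: [505.8, -338.0, 196.7]
tcp_rot: [0.92, 1.558, -0.714]
contact_force: [0.0, -0.7, -0.4]
grip_width: 32.3
```

Run:
```python
from h import *
th=-.424+np.pi/2
plan((493,339,200,th))
s=capture("side");p=capture("top")
for c in (s,p):
  for n in ("spade","spade_grip","lid_handle","tab0_pad","tab1_pad","tab2_pad","tab3_pad"): print(n,[(round(d["score"],2),d["point"]) for d in place_of(c,n)[:1]])
im=np.hstack([s["pixels"][130:260,280:410]])
cv2.imwrite("pics/s5.png",cv2.resize(im,None,fx=4,fy=4)[:,:,::-1])
```

```text
pos [ 505.8 -338.   196.7] jaw -1.634 toolx [ 0.01  -0.008 -1.   ] grip 32.3 F [ 0.  -0.7 -0.4] q [-0.72  0.51  1.34  0.    1.28  0.92] t 9.93
  shift [ -0.304  -1.846 -22.493] turn 4.13 (alt -31.87 )
spade [(0.82, [514.1, -335.9, 4.8])]
spade_grip [(0.8, [504.5, -337.5, 13.8])]
lid_handle [(0.8, [493.6, 337.9, 39.9])]
tab0_pad []
tab1_pad [(0.83, [516.2, 394.3, 33.0])]
tab2_pad [(0.92, [419.8, 374.3, 38.0])]
tab3_pad [(0.98, [464.2, 283.4, 39.4])]
spade []
spade_grip [(0.29, [516.7, -334.9, -3.6])]
lid_handle [(0.85, [490.8, 333.8, 37.3])]
tab0_pad [(0.56, [571.7, 303.5, 36.1])]
tab1_pad [(0.67, [571.6, 304.7, 36.7])]
tab2_pad [(0.7, [340.3, -122.2, 0.7])]
tab3_pad [(0.88, [465.8, 287.2, 36.8])]
```

View pics/s5.png

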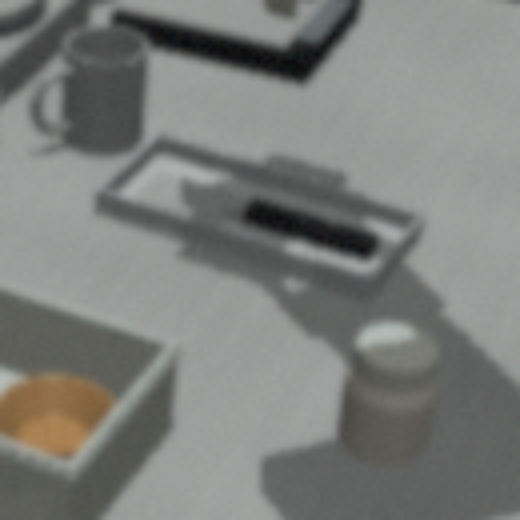

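Emit:
send_rows:
  series: "-0.3 0 -0.2 -2 0.5; -0.3 0 -1.79 -22.47 4.1; -0.3 0 -1.79 -22.47 4.1; -0.3 0 -1.79 -22.47 4.1; -0.3 0 -1.79 -22.47 4.1; -0.3 0 -1.79 -22.47 4.1; -0.3 0 -1.79 -22.47 4.1; -0.3 0 -1.79 -22.47 4.1"

```text
time: 11.72
tool_pos: [495.0, 162.3, 189.7]
tcp_rot: [1.944, 1.57, -0.048]
contact_force: [1.6, -0.1, -0.0]
grip_width: 32.2
```

Run:
```python
from h import *
th=-.424+np.pi/2
plan((493,339,150,th))
```

```text
pos [495.  162.3 189.7] jaw -1.992 toolx [ 0.001 -0.    -1.   ] grip 32.2 F [ 1.6 -0.1 -0. ] q [ 0.17  0.37  1.59 -0.    1.18  2.16] t 11.72
  shift [ 1.325 -2.469 -5.348] turn 0.03 (alt -35.97 )
```

Emit:
send_rows:
  series: "-0.3 1.3 -2.47 -5.35 0; -0.3 1.3 -2.47 -5.35 0; -0.3 1.3 -2.47 -5.35 0; -0.3 1.3 -2.47 -5.35 0; -0.3 1.3 -2.47 -5.35 0; -0.3 1.3 -2.47 -5.35 0"

```text
time: 12.48
tool_pos: [493.6, 335.9, 150.9]
tcp_rot: [1.913, 1.57, -0.081]
contact_force: [-0.8, 0.2, -0.3]
grip_width: 32.0
```

Run:
```python
from h import *
th=-.424+np.pi/2
plan((493,338.5,60,th),(493,338.5,22,th))
s=capture("side")
cv2.imwrite("pics/s6.png",cv2.resize(s["pixels"][200:400,150:330],None,fx=3,fy=3)[:,:,::-1])
```

```text
pos [493.6 335.9 150.9] jaw -1.993 toolx [ 0.001 -0.    -1.   ] grip 32.0 F [-0.8  0.2 -0.3] q [ 0.47  0.54  1.43 -0.    1.18  2.46] t 12.47
  shift [ 3.03  -0.055 -0.07 ] turn 0.02 (alt -35.98 )
  shift [ 4.297 -0.056 -0.07 ] turn 0.02 (alt -35.98 )
```

View pics/s6.png

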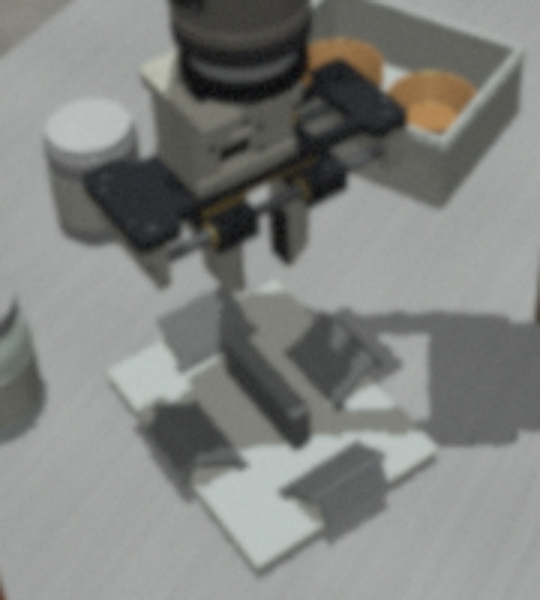

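Emit:
send_rows:
  series: "-0.3 1.5 -0.05 -0.07 0; -0.3 2.9 -0.05 -0.07 0; -0.3 2.9 -0.05 -0.07 0; -0.3 2.9 -0.05 -0.07 0"

```text
time: 13.02
tool_pos: [493.9, 339.6, 65.2]
tcp_rot: [2.418, 1.568, 0.425]
contact_force: [-0.2, 0.1, 0.6]
grip_width: 31.9
```

Run:
```python
from h import *
th=-.424+np.pi/2
plan((493,338.5,23,th))
s=capture("side")
for n in ["lid_handle"]: print(place_of(s,n))
cv2.imwrite("pics/s7.png",cv2.resize(s["pixels"][200:400,150:330],None,fx=3,fy=3)[:,:,::-1])
```

```text
pos [493.9 339.6  65.2] jaw -1.993 toolx [ 0.002  0.001 -1.   ] grip 31.9 F [-0.2  0.1  0.6] q [ 0.47  0.64  1.51 -0.    0.99  2.47] t 13.03
  shift [ 1.407 -0.015  0.047] turn 0.02 (alt -35.98 )
[{'point': [495.5, 340.9, 40.8], 'score': 0.66}, {'point': [504.3, -341.2, 10.5], 'score': 0.63}]
```

View pics/s7.png

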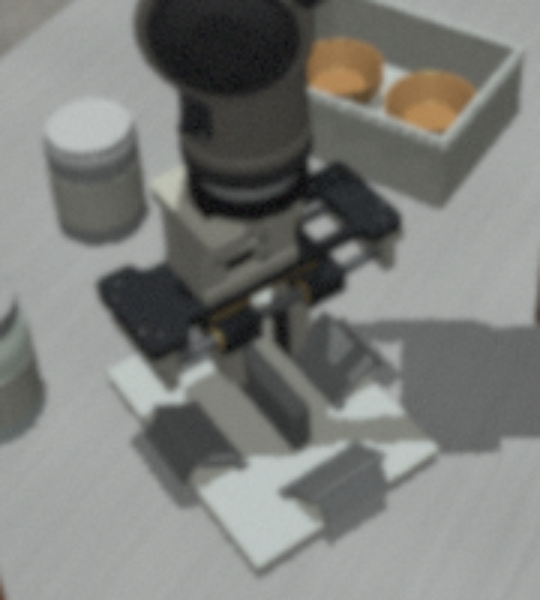

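Emit:
send_rows:
  series: "-0.3 0.7 0 0 0; -0.3 1.4 0 0 0; -0.3 1.4 0 0 0; -1 1.4 0 0 0; -1 1.4 0 0 0; -1 1.4 0 0 0; -1 1.4 0 0 0"

```text
time: 14.0
tool_pos: [493.1, 339.5, 22.8]
tcp_rot: [2.064, 1.569, 0.072]
contact_force: [-1.3, -3.0, 5.9]
grip_width: 15.9
```

Emit:
send_rows:
  series: "-1 -0.5 0 0 0; -1 -1.5 0 0 0; -1 -3 0 0 0; -1 -4 0 0 0; -1 -4 0 0 0; -1 -4 0 0 0"

```text
time: 14.75
tool_pos: [491.8, 339.2, 140.2]
tcp_rot: [-0.684, 1.569, -2.676]
contact_force: [0.9, -0.2, -4.0]
grip_width: 16.1
```

Run:
```python
from h import *
plan((576,5.5,160,-.04+np.pi/2))
s=capture("side")
for n in ["lid_handle","lid"]: print(place_of(s,n))
print(get_obs()["moment"])
cv2.imwrite("pics/s8.png",cv2.resize(s["pixels"][120:380,120:380],None,fx=2,fy=2)[:,:,::-1])
```

```text
pos [491.8 339.2 140.2] jaw -1.992 toolx [-0.002 -0.001 -1.   ] grip 16.1 F [ 0.9 -0.2 -4. ] q [0.48 0.55 1.44 0.   1.16 2.47] t 14.75
  shift [-0.656  7.109  9.007] turn -4.37 (alt 31.63 )
[{'point': [492.4, 339.6, 156.9], 'score': 0.74}, {'point': [341.9, -121.9, 0.2], 'score': 0.33}]
[{'point': [496.7, 345.0, 118.4], 'score': 0.95}, {'point': [686.9, -406.7, 3.0], 'score': 0.37}]
[0.07464251 0.01245386 0.09708014]
```

View pics/s8.png

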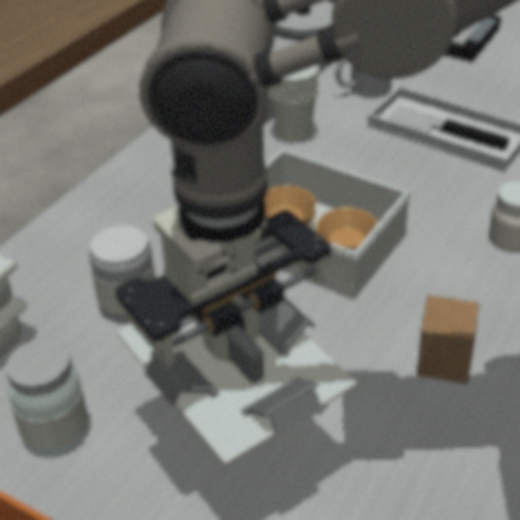

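Emit:
send_rows:
  series: "-1 -0.3 1 1.2 -0.6; -1 -0.4 2.6 3.2 -1.6; -1 -0.4 4 5 -2.6; -1 -0.4 5.4 6.8 -3.5; -1 -0.4 6.5 8.2 -4.1; -1 -0.4 7.1 9 -4.4; -1 -0.4 7.1 9 -4.4; -1 -0.4 7.1 9 -4.4"

```text
time: 15.9
tool_pos: [576.1, 6.5, 152.5]
tcp_rot: [-1.871, 1.569, 2.804]
contact_force: [-0.2, 0.6, -2.6]
grip_width: 15.7
```

Emit:
send_rows:
  series: "-1 0 0 0 0; -1 0 0 0 0; -1 0 0 0 0"

```text
time: 16.27
tool_pos: [576.6, 6.9, 153.5]
tcp_rot: [1.011, 1.571, -0.595]
contact_force: [0.5, 0.1, -2.7]
grip_width: 16.3
```

Run:
```python
from h import *
import pickle
plan((576,5.5,160,-.04+np.pi/2))
s=capture("side");p=capture("top")
pickle.dump((p,s),open("p1.pkl","wb"))
for c in (s,p):
  for n in ["lid_handle","lid","tub_mouth"]: print(n,place_of(c,n)[:1])
cv2.imwrite("pics/s9.png",cv2.resize(s["pixels"][120:320,180:380],None,fx=3,fy=3)[:,:,::-1])
cv2.imwrite("pics/t9.png",cv2.resize(p["pixels"][120:320,180:380],None,fx=3,fy=3)[:,:,::-1])
```

```text
pos [576.6   6.9 153.5] jaw -1.607 toolx [ 0. -0. -1.] grip 16.3 F [ 0.5  0.1 -2.7] q [-0.12  0.5   1.49 -0.    1.16  1.49] t 16.27
  shift [-0.216 -0.017  0.047] turn 0.05 (alt -35.95 )
lid_handle [{'point': [579.9, 8.7, 169.2], 'score': 0.77}]
lid [{'point': [578.2, 5.6, 170.2], 'score': 0.69}]
tub_mouth [{'point': [575.7, 4.5, 73.2], 'score': 0.86}]
lid_handle [{'point': [573.3, 4.5, 168.5], 'score': 0.91}]
lid [{'point': [577.8, 6.4, 131.1], 'score': 0.72}]
tub_mouth []
```

View pics/s9.png

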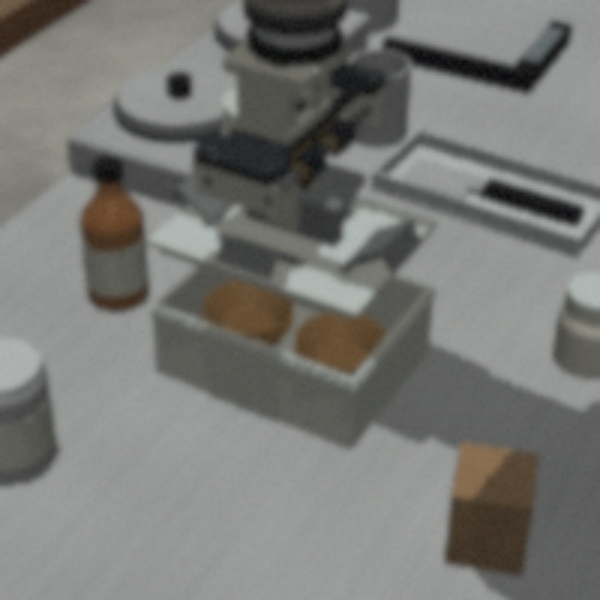

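View pics/t9.png

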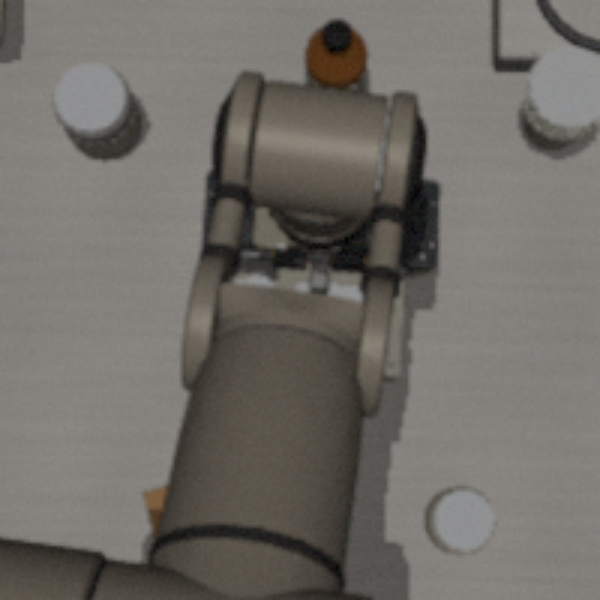

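Emit:
send_rows:
  series: "-1 0.8 0 0.04 0; -1 1.4 0 0.04 0; -1 1.55 0 0.04 0; -1 1.55 0 0.04 0; -1 1.55 0 0.04 0"

```text
time: 17.3
tool_pos: [577.2, 4.9, 107.8]
tcp_rot: [1.432, 1.569, -0.176]
contact_force: [-0.4, -0.3, -3.1]
grip_width: 15.9
```

Run:
```python
from h import *
import pickle
plan((576,5.5,107,-.04+np.pi/2))
s=capture("side")
pickle.dump(s,open("p2.pkl","wb"))
for n in ["lid_handle","lid","tub_mouth"]: print(n,place_of(s,n)[:1])
im=cv2.resize(s["pixels"][170:290,210:350],None,fx=5,fy=5,interpolation=cv2.INTER_CUBIC)[:,:,::-1]
cv2.imwrite("pics/s10.png",im)
```

```text
pos [577.2   4.9 107.8] jaw -1.608 toolx [ 0.002 -0.    -1.   ] grip 15.9 F [-0.4 -0.3 -3.1] q [-0.12  0.55  1.54 -0.    1.05  1.48] t 17.3
  shift [ 0.028 -0.041 -0.02 ] turn 0.03 (alt -35.97 )
lid_handle [{'point': [579.7, 9.4, 125.0], 'score': 0.72}]
lid [{'point': [578.3, 10.5, 87.1], 'score': 0.7}]
tub_mouth []
```

View pics/s10.png

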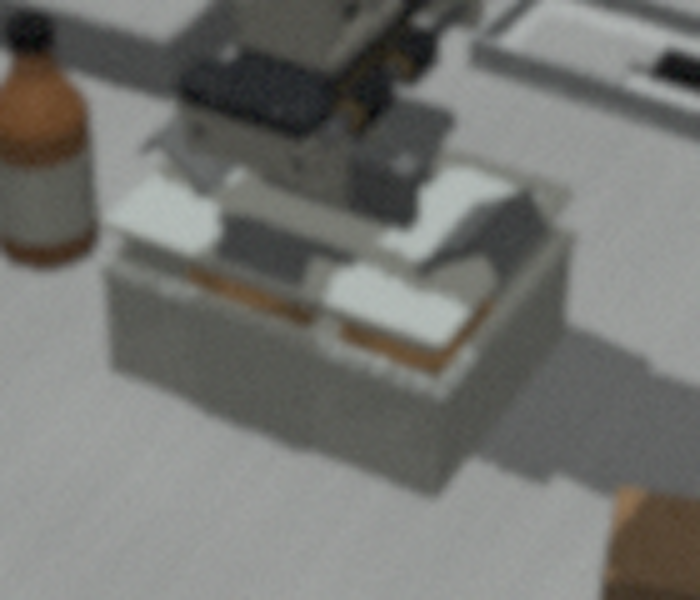

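```bash
cat > ov.py <<'E'
from h import *
import pickle,sys
s=pickle.load(open("p2.pkl","rb")); s0=pickle.load(open("p0.pkl","rb"))
def ov(c,polys,x0,y0,x1,y1,f,fn):
    im=np.ascontiguousarray(cv2.resize(c["pixels"][y0:y1,x0:x1],None,fx=f,fy=f,interpolation=cv2.INTER_CUBIC)[:,:,::-1])
    for X,col in polys:
        q=((proj(c,X)-[x0,y0]+.5)*f)
        cv2.polylines(im,[np.round(q).astype(np.int32)],True,col,1)
    cv2.imwrite(fn,im)
bx=(576,5.5,-.04)
B=[(rect(*bx,200,150,75),(0,0,255)),(rect(*bx,190,140,75),(0,255,255)),(rect(*bx,200,150,0),(0,0,255))]
ov(s,B+[(rect(577,5.2,-.037,200,150,101),(0,255,0)),(rect(577,5.2,-.037,200,150,95),(255,255,0))],210,170,350,290,5,"pics/ov_s.png")
ov(s0[0],B,245,160,335,260,7,"pics/ov_t0.png")
ov(s0[1],B,220,190,340,270,6,"pics/ov_s0.png")
E
python3 ov.py
```

```text
(no output)
```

View pics/ov_s.png

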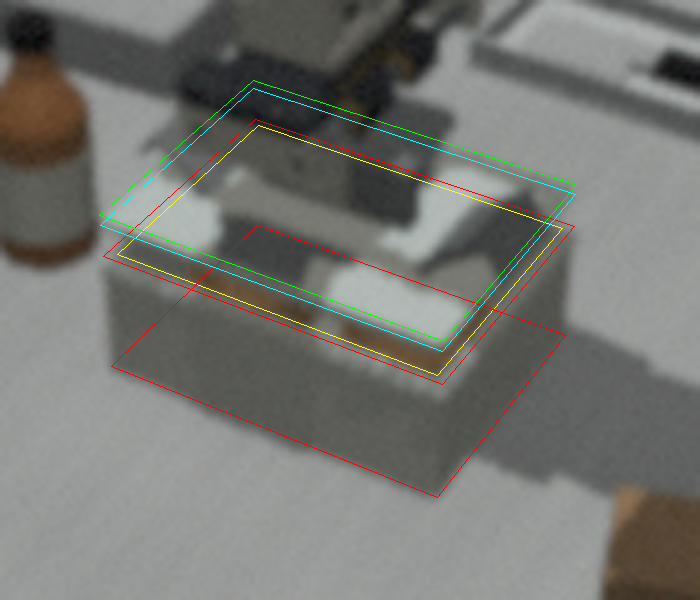

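View pics/ov_t0.png

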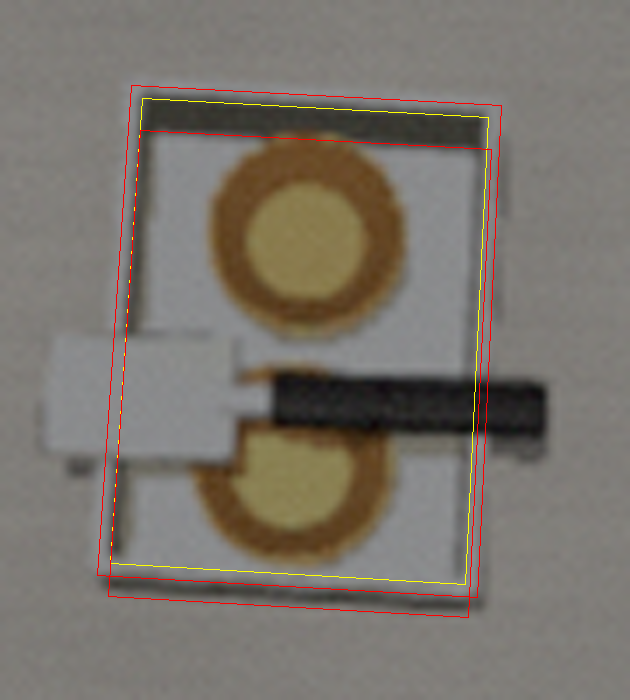

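View pics/ov_s0.png

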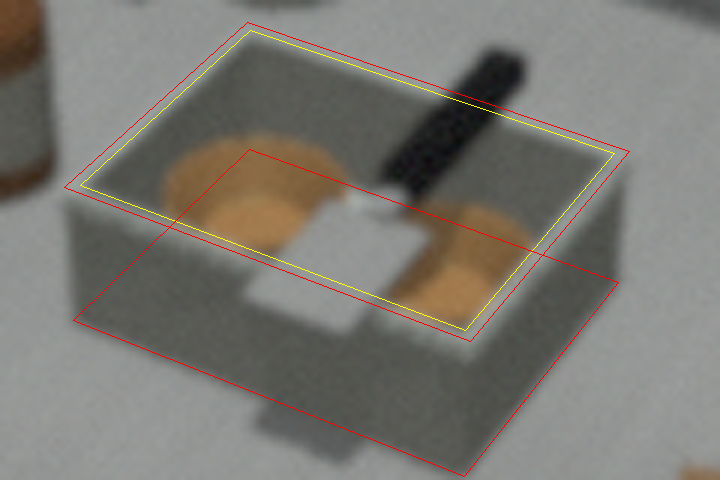

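Run:
```python
from h import *
import pickle
s=pickle.load(open("p2.pkl","rb")); p0,s0=pickle.load(open("p0.pkl","rb"))
sp=(8,8,.04)
for d in (2,3,4):
  print("d",d)
  eb=[(-98,75,98,75,0,-1),(-100,-73,-100,73,1,0)]
  eb0=[(-98,75,-15,75,0,-1),(45,75,98,75,0,-1),(-100,-73,-100,73,1,0)]
  print(" box side0",np.round(edgefit(s0,eb0,(576,5,-.04),75,d,spread=sp),3))
  print(" box side2",np.round(edgefit(s,[(-98,75,98,75,0,-1),(-100,10,-100,73,1,0)],(576,5,-.04),75,d,spread=sp),3))
  print(" box base side0",np.round(edgefit(s0,[(-98,75,98,75,0,1),(-100,-73,-100,73,-1,0)],(576,5,-.04),0,d,spread=sp),3))
  # lid: bright plate top; +y edge outside tab (|x|>32)
  print(" lid ",np.round(edgefit(s,[(35,75,98,75,0,-1),(-98,75,-35,75,0,-1),(-100,35,-100,73,1,0),(-100,-73,-100,-35,1,0)],(577,5,-.037),101,d,spread=sp),3))
  print(" box top0",np.round(edgefit(p0,R4(190,140,"+x",-1)+R4(200,150,"-x")+[(-98,70,-60,70,0,1),(0,70,90,70,0,1)]+[(-95,-75,-60,-75,0,1),(10,-75,90,-75,0,1)],(576,5,-.04),75,d,spread=sp),3))
```

```text
d 2
 box side0 [ 5.71293e+02  1.31820e+01 -3.40000e-02  1.52640e+01]
 box side2 [ 5.70291e+02  1.59850e+01 -3.90000e-02  1.31470e+01]
 box base side0 [ 5.75348e+02  7.51800e+00 -4.00000e-02  2.12410e+01]
 lid  [ 5.77434e+02  9.71800e+00 -2.50000e-02  2.03710e+01]
 box top0 [ 5.76894e+02  6.14600e+00 -4.50000e-02  2.36570e+01]
d 3
 box side0 [ 5.71245e+02  1.33670e+01 -3.50000e-02  2.20940e+01]
 box side2 [ 5.70264e+02  1.60040e+01 -4.00000e-02  1.87630e+01]
 box base side0 [ 5.75375e+02  7.67400e+00 -4.20000e-02  3.03180e+01]
 lid  [ 5.79146e+02  8.66400e+00 -2.20000e-02  2.59040e+01]
 box top0 [ 5.76769e+02  6.08000e+00 -4.40000e-02  2.68760e+01]
d 4
 box side0 [ 5.71178e+02  1.34910e+01 -3.10000e-02  2.62510e+01]
 box side2 [ 5.69893e+02  1.60980e+01 -4.40000e-02  2.32740e+01]
 box base side0 [ 5.7547e+02  7.7980e+00 -4.3000e-02  3.3745e+01]
 lid  [ 5.8022e+02  7.0540e+00 -1.7000e-02  2.6775e+01]
 box top0 [ 5.76606e+02  6.03600e+00 -4.30000e-02  2.65150e+01]
```

Emit:
send_rows:
  series: "-1 0 -0.06 -0.01 0.06; -1 0.2 -0.06 -0.01 0.06; -1 0.3 -0.06 -0.01 0.06; -1 0.4 -0.06 -0.01 0.06; -1 0.45 -0.06 -0.01 0.06; -1 0.45 -0.06 -0.01 0.06"

```text
time: 18.25
tool_pos: [574.8, 5.3, 93.3]
tcp_rot: [-1.199, 1.571, -2.812]
contact_force: [0.4, 0.9, -2.0]
grip_width: 15.8
```

Run:
```python
from h import *
plan((575.3,5.3,88,-.042+np.pi/2));print(get_obs()["moment"])
s=capture("side")
import pickle;pickle.dump(s,open("p3.pkl","wb"))
im=cv2.resize(s["pixels"][170:290,210:350],None,fx=5,fy=5,interpolation=cv2.INTER_CUBIC)[:,:,::-1]
cv2.imwrite("pics/s11.png",im)
```

```text
pos [574.8   5.3  93.3] jaw -1.613 toolx [-0. -0. -1.] grip 15.8 F [ 0.4  0.9 -2. ] q [-0.12  0.57  1.56 -0.    1.02  1.49] t 18.25
  shift [ 0.175  0.017 -0.001] turn -0.0 (alt 36.0 )
[ 0.01012982 -0.02034584  0.00927536]
```

View pics/s11.png

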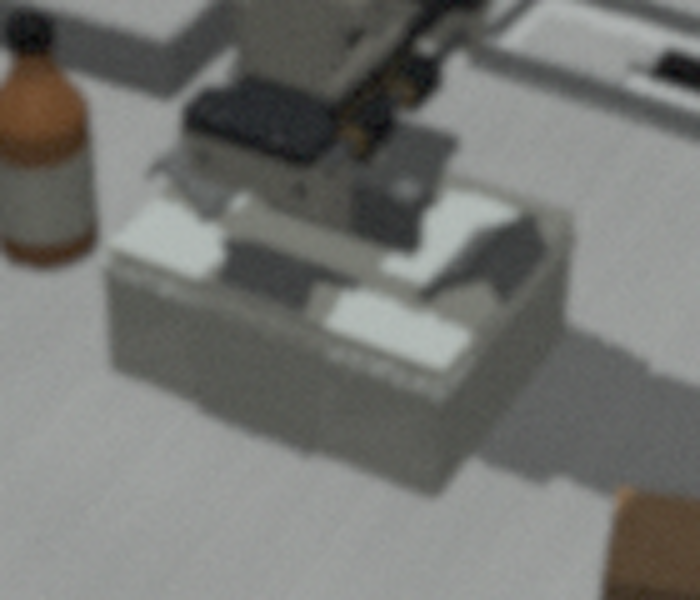

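Emit:
send_rows:
  series: "-1 0.1 0 0 0; -1 0.17 0 0 0; -1 0.2 0 0 0; -1 0.2 0 0 0"

```text
time: 18.8
tool_pos: [574.7, 5.3, 87.8]
tcp_rot: [0.582, 1.571, -1.031]
contact_force: [-2.2, -0.0, 2.1]
grip_width: 15.8
```

Run:
```python
from h import *
plan((575.3,5.3,88,-.042+np.pi/2));print(get_obs()["moment"])
```

```text
pos [574.7   5.3  87.8] jaw -1.613 toolx [ 0. -0. -1.] grip 15.8 F [-2.2 -0.   2.1] q [-0.12  0.57  1.56 -0.    1.01  1.49] t 18.8
  shift [-0.008  0.019 -0.001] turn -0.0 (alt 36.0 )
[ 0.02239156  0.30001466 -0.03147276]
```

Emit:
send_rows:
  series: "-1 0.05 0 0 0; -1 0.05 0 0 0; -0.3 0 0 0 0; -0.3 0 0 0 0; -0.3 0 0 0 0; -0.3 -1 0 0 0; -0.3 -2 0 0 0; -0.3 -3 0 0 0"

```text
time: 19.8
tool_pos: [574.8, 5.3, 178.1]
tcp_rot: [-1.486, 1.57, -3.099]
contact_force: [-0.4, 0.1, -1.1]
grip_width: 32.0
```

Run:
```python
from h import *
import pickle
plan((575.3,5.3,88,-.042+np.pi/2))
s=capture("side");p=capture("top");pickle.dump((p,s),open("p4.pkl","wb"))
for n in ["lid_handle","lid","tab0_pad","tab1_pad","tab2_pad","tab3_pad"]: print(n,place_of(s,n)[:1],place_of(p,n)[:1])
im=cv2.resize(s["pixels"][170:290,210:350],None,fx=5,fy=5,interpolation=cv2.INTER_CUBIC)[:,:,::-1]
cv2.imwrite("pics/s12.png",im)
```

```text
pos [574.8   5.3 178.1] jaw -1.613 toolx [-0. -0. -1.] grip 32.0 F [-0.4  0.1 -1.1] q [-0.12  0.47  1.46 -0.    1.21  1.49] t 19.8
  shift [ 3.002e+00  1.900e-02 -1.000e-03] turn -0.0 (alt 36.0 )
lid_handle [{'point': [577.2, 6.8, 102.8], 'score': 0.83}] [{'point': [574.9, 5.4, 101.1], 'score': 0.91}]
lid [{'point': [579.5, 10.4, 65.8], 'score': 0.64}] [{'point': [575.6, 4.7, 63.9], 'score': 0.95}]
tab0_pad [{'point': [659.4, 2.3, 100.9], 'score': 0.59}] []
tab1_pad [{'point': [572.4, 65.7, 100.3], 'score': 0.59}] [{'point': [575.4, 69.1, 104.0], 'score': 0.46}]
tab2_pad [{'point': [492.7, 6.8, 103.5], 'score': 0.79}] []
tab3_pad [{'point': [566.4, -55.8, 100.7], 'score': 0.66}] [{'point': [572.0, -49.0, 100.3], 'score': 0.52}]
```

View pics/s12.png

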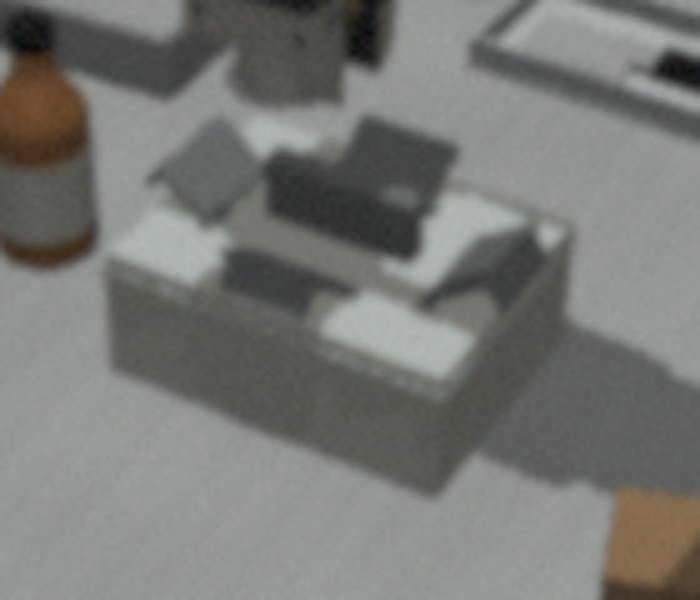

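Emit:
send_rows:
  series: "-1 0.5 0 -1.83 0; -1 1.5 0 -1.83 0; -1 2.1 0 -1.83 0; -1 2.4 0 -1.83 0; -1 2.6 0 -1.83 0; -1 2.8 0 -1.83 0; -1 2.95 0 -1.83 0; -1 3.0 0 -1.83 0"

```text
time: 21.5
tool_pos: [577.3, 60.0, 87.6]
tcp_rot: [1.577, 1.57, -0.036]
contact_force: [-0.0, 0.2, 0.2]
grip_width: 0.4
```

Emit:
send_rows:
  series: "-1 0.03 0 0 0; -1 0.03 0 0 0"

```text
time: 21.75
tool_pos: [577.7, 59.7, 87.2]
tcp_rot: [1.239, 1.569, -0.374]
contact_force: [-0.3, -0.2, 1.3]
grip_width: 0.3
```

Run:
```python
from h import *
plan((577.3,60.2,87,-.042+np.pi/2))
s=capture("side")
im=cv2.resize(s["pixels"][150:290,200:360],None,fx=4,fy=4,interpolation=cv2.INTER_CUBIC)[:,:,::-1]
cv2.imwrite("pics/s13.png",im)
```

```text
pos [577.7  59.7  87.2] jaw -1.613 toolx [ 0.002 -0.001 -1.   ] grip 0.3 F [-0.3 -0.2  1.3] q [-0.03  0.58  1.55 -0.    1.01  1.59] t 21.75
  shift [ 0.006 -0.015 -0.015] turn -0.0 (alt 36.0 )
```

View pics/s13.png

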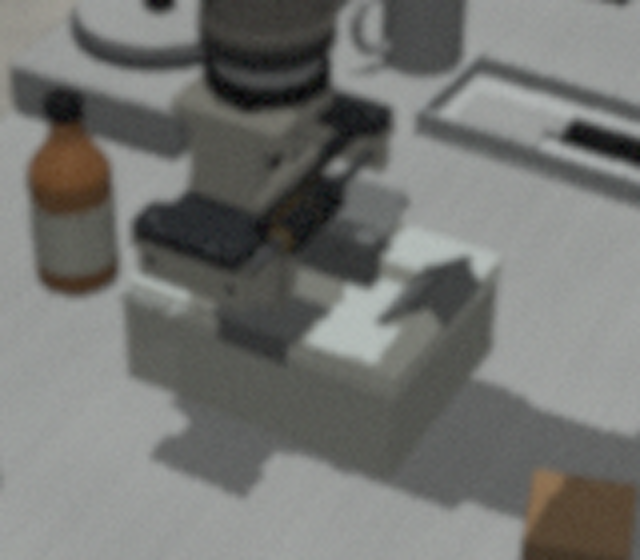

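Emit:
send_rows:
  series: "-1 -1.6 0 0 0; -1 -1.7 0 0 0; -1 -1.7 0 1.8 0; -1 -1.7 0 3.66 0; -1 -1.7 0 3.66 0; -1 -0.9 0 3.66 0; -1 -0.6 0 3.66 0; -1 -0.4 0 3.66 0"

```text
time: 22.8
tool_pos: [572.3, -48.7, 97.9]
tcp_rot: [-1.817, 1.57, 2.854]
contact_force: [-1.6, 0.0, 9.2]
grip_width: 0.6
```

Run:
```python
from h import *
plan((572.7,-49.6,87,-.042+np.pi/2))
```

```text
pos [572.3 -48.7  97.9] jaw -1.612 toolx [-0.001  0.    -1.   ] grip 0.6 F [-1.6  0.   9.2] q [-0.22  0.56  1.55  0.    1.03  1.39] t 22.8
  shift [0.363 0.016 0.03 ] turn 0.01 (alt -35.99 )
```

Emit:
send_rows:
  series: "-1 0.15 0 0 0; -1 0.3 0 0 0; -1 0.37 0 0 0; -1 0.37 0 0 0; -1 -0.5 0 0 0; -1 -1.5 0 0 0; -1 -2 0 0 0; -1 -2 0 0 0"

```text
time: 23.8
tool_pos: [573.0, -49.4, 159.4]
tcp_rot: [1.379, 1.569, -0.234]
contact_force: [-0.5, 0.2, -0.2]
grip_width: 0.7
```

Run:
```python
from h import *
plan((664.9,1.5,140,-.042+np.pi/2),(664.9,1.5,88,-.042+np.pi/2))
s=capture("side")
im=cv2.resize(s["pixels"][150:290,200:360],None,fx=4,fy=4,interpolation=cv2.INTER_CUBIC)[:,:,::-1]
cv2.imwrite("pics/s14.png",im)
```

```text
pos [573.  -49.4 159.4] jaw -1.613 toolx [ 0.002 -0.001 -1.   ] grip 0.7 F [-0.5  0.2 -0.2] q [-0.22  0.49  1.48 -0.    1.16  1.39] t 23.8
  shift [ 0.652  2.987 -1.824] turn 0.0 (alt -36.0 )
  shift [ 2.385  2.983 -1.825] turn 0.0 (alt -36.0 )
```

View pics/s14.png

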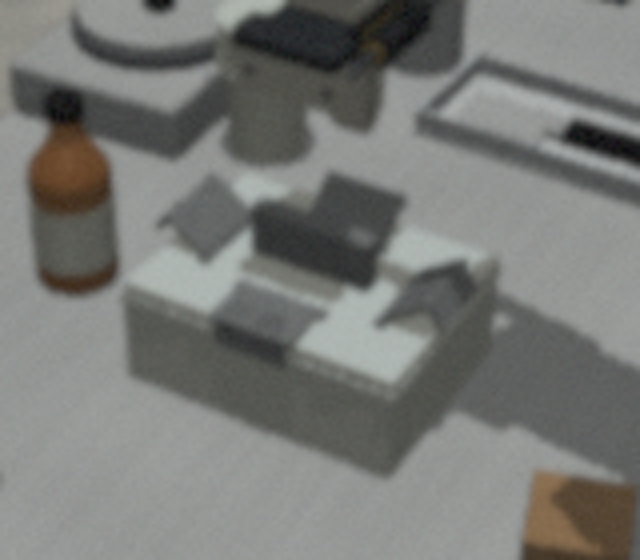

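Emit:
send_rows:
  series: "-1 0.8 0 0.35 0; -1 1.4 0 0.35 0; -1 1.8 0 0.35 0; -1 2.1 0 0.35 0; -1 2.3 0 0.35 0; -1 2.4 0 0.35 0; -1 2.4 0 0.35 0; -1 2.4 0 0.35 0"

```text
time: 24.85
tool_pos: [572.6, -59.9, 87.1]
tcp_rot: [1.476, 1.569, -0.137]
contact_force: [0.7, 2.3, 4.4]
grip_width: 0.7
```

Run:
```python
from h import *
plan((572.7,-60,87,-.042+np.pi/2))
s=capture("side")
im=cv2.resize(s["pixels"][150:290,200:360],None,fx=4,fy=4,interpolation=cv2.INTER_CUBIC)[:,:,::-1]
cv2.imwrite("pics/s15.png",im)
```

```text
pos [572.6 -59.9  87.1] jaw -1.613 toolx [ 0.002 -0.    -1.   ] grip 0.7 F [0.7 2.3 4.4] q [-0.24  0.57  1.56  0.    1.    1.38] t 24.85
  shift [0.005 0.004 0.002] turn -0.0 (alt 36.0 )
```

View pics/s15.png

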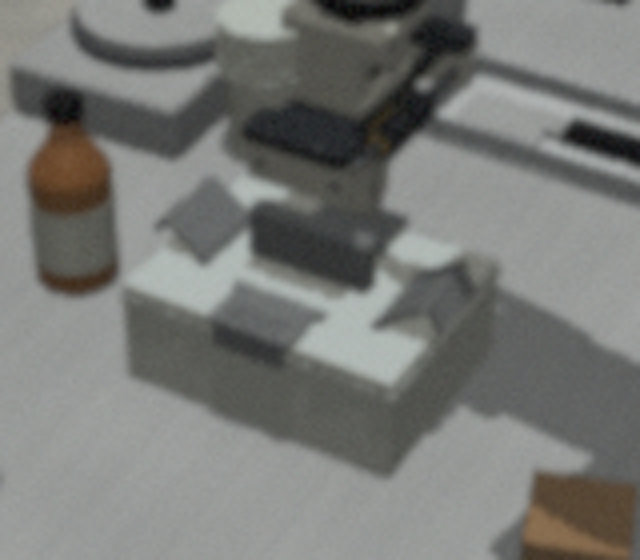

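Emit:
send_rows:
  series: "-1 0.03 0 0 0; -1 -0.5 0 0 0; -1 -1.5 0 0 0; -1 -2 0 0 0; -1 -2 0 0 0"

```text
time: 25.52
tool_pos: [572.6, -60.3, 147.6]
tcp_rot: [1.263, 1.568, -0.35]
contact_force: [-0.4, 0.1, -0.5]
grip_width: 0.4
```

Run:
```python
from h import *
plan((664.9,1.5,140,-.042+np.pi/2),(664.9,1.5,87,-.042+np.pi/2))
s=capture("side")
im=cv2.resize(s["pixels"][150:290,200:360],None,fx=4,fy=4,interpolation=cv2.INTER_CUBIC)[:,:,::-1]
cv2.imwrite("pics/s16.png",im)
```

```text
pos [572.6 -60.3 147.6] jaw -1.613 toolx [ 0.002 -0.001 -1.   ] grip 0.4 F [-0.4  0.1 -0.5] q [-0.24  0.5   1.5  -0.    1.14  1.38] t 25.52
  shift [ 0.258  2.987 -2.189] turn -0.0 (alt 36.0 )
  shift [ 2.025  2.983 -2.191] turn -0.0 (alt 36.0 )
```

View pics/s16.png

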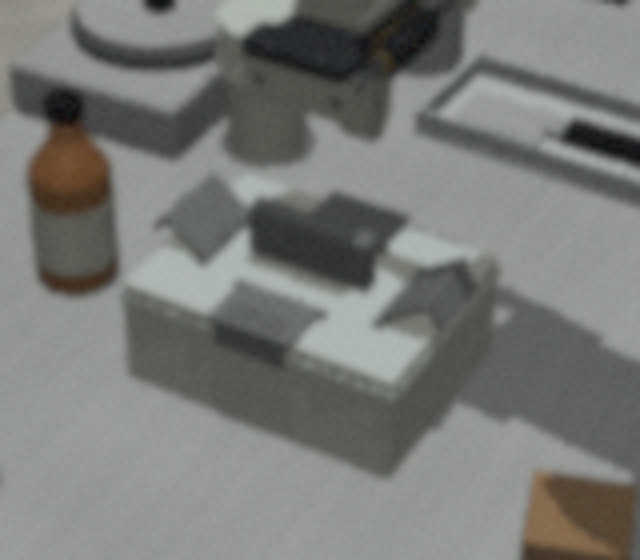

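Emit:
send_rows:
  series: "-1 0 1.5 -1.1 0; -1 0.2 3.09 -2.18 0; -1 0.6 3.09 -2.18 0; -1 1.1 3.09 -2.18 0; -1 1.5 3.09 -2.18 0; -1 1.8 3.09 -2.18 0; -1 2.02 3.09 -2.18 0; -1 2.02 3.09 -2.18 0"

```text
time: 26.58
tool_pos: [666.4, 0.8, 87.0]
tcp_rot: [-1.293, 1.57, -2.906]
contact_force: [-6.1, -0.2, 10.5]
grip_width: 0.9
```

Emit:
send_rows:
  series: "-1 0 0 0 0; -1 0 0 0 0"

```text
time: 26.82
tool_pos: [666.6, 0.8, 87.0]
tcp_rot: [-1.005, 1.57, -2.618]
contact_force: [-2.3, -0.0, 9.1]
grip_width: 0.3
```

Run:
```python
from h import *
plan((667.9,1.5,87,-.042+np.pi/2))
```

```text
pos [666.6   0.8  87. ] jaw -1.614 toolx [-0.001 -0.    -1.   ] grip 0.3 F [-2.3 -0.   9.1] q [-0.11  0.72  1.27 -0.    1.15  1.5 ] t 26.82
  shift [ 0.001  0.042 -0.024] turn -0.01 (alt 35.99 )
```

Emit:
send_rows:
  series: "-1 -1 0 0 0; -1 -2 0 0 0; -1 -2.2 -1.5 0 0; -1 -2.2 -3.5 0 0; -1 -2.2 -5.2 0 0; -1 -2.2 -6.17 0 0; -1 -2.2 -6.17 0 0; -1 -2.2 -6.17 0 0"

```text
time: 27.82
tool_pos: [483.3, 8.9, 152.1]
tcp_rot: [1.401, 1.57, -0.213]
contact_force: [0.4, 1.0, -0.4]
grip_width: 0.6
```

Run:
```python
from h import *
plan((482.1,9.2,87,-.042+np.pi/2))
```

```text
pos [483.3   8.9 152.1] jaw -1.614 toolx [ 0.001 -0.    -1.   ] grip 0.6 F [ 0.4  1.  -0.4] q [-0.14  0.34  1.75 -0.    1.05  1.47] t 27.82
  shift [ 2.17  -0.043 -0.01 ] turn -0.01 (alt 35.99 )
```

Emit:
send_rows:
  series: "-1 0.8 -0.04 0 0; -1 1.3 -0.04 0 0; -1 1.6 -0.04 0 0; -1 1.85 -0.04 0 0; -1 2.05 -0.04 0 0; -1 2.17 -0.04 0 0; -1 2.17 -0.04 0 0; -1 2.17 -0.04 0 0"

```text
time: 28.82
tool_pos: [482.4, 9.1, 87.4]
tcp_rot: [1.453, 1.568, -0.16]
contact_force: [2.1, 0.1, 0.6]
grip_width: 0.3
```

Emit:
send_rows:
  series: "-1 0 0 0 0; -1 -1 0 0 0; -1 -2.5 0 0 0; -1 -4.5 0 0 0; -1 -4.5 0 0 0; -1 -4.5 0 0 0"

```text
time: 29.58
tool_pos: [480.6, 9.4, 221.1]
tcp_rot: [-1.584, 1.57, 3.086]
contact_force: [-1.0, -0.5, -1.0]
grip_width: 0.7
```

Emit:
send_rows:
  series: "-1 0 0 4 0; -1 0 0 10 0; -1 0 0 10 0; -1 0 0 10 0; -1 0 0 10 0; -1 0 0 10 0; -1 0 0 10 0; -1 0 0 10 0"

```text
time: 30.58
tool_pos: [468.6, -289.0, 221.2]
tcp_rot: [-2.319, 1.569, 2.353]
contact_force: [-0.4, 0.4, 0.2]
grip_width: 1.0
```

Run:
```python
from h import *
import pickle
plan()
s=capture("side");p=capture("top");pickle.dump((p,s),open("p5.pkl","wb"))
for n in ["lid_handle","lid","tab0_pad","tab1_pad","tab2_pad","tab3_pad","spade","cups","tin","syrup","pitcher","jar","carton","sugar"]: print(n,place_of(s,n)[:1],place_of(p,n)[:1])
im=cv2.resize(s["pixels"][150:290,200:360],None,fx=4,fy=4,interpolation=cv2.INTER_CUBIC)[:,:,::-1]
cv2.imwrite("pics/s17.png",im)
cv2.imwrite("pics/t17.png",p["pixels"][:,:,::-1])
cv2.imwrite("pics/o17.png",ortho(p,575,5,260,81,2)[:,:,::-1])
```

```text
pos [ 468.6 -289.   221.2] jaw -1.612 toolx [-0.001  0.001 -1.   ] grip 1.0 F [-0.4  0.4  0.2] q [-0.69  0.39  1.46  0.    1.29  0.92] t 30.57
lid_handle [{'point': [578.6, 11.4, 105.3], 'score': 0.87}] [{'point': [574.6, 5.3, 102.7], 'score': 0.65}]
lid [{'point': [580.2, 14.0, 66.9], 'score': 0.85}] [{'point': [576.1, 5.9, 66.9], 'score': 0.76}]
tab0_pad [{'point': [668.7, 3.3, 84.8], 'score': 0.61}] [{'point': [670.5, 5.7, 83.5], 'score': 0.73}]
tab1_pad [{'point': [576.8, 76.0, 86.0], 'score': 0.62}] [{'point': [577.9, 77.8, 90.1], 'score': 0.66}]
tab2_pad [{'point': [486.8, 10.5, 90.0], 'score': 0.58}] [{'point': [482.0, 12.0, 86.4], 'score': 0.6}]
tab3_pad [{'point': [567.7, -64.0, 85.9], 'score': 0.56}] [{'point': [574.0, -58.2, 82.1], 'score': 0.65}]
spade [{'point': [511.4, -337.3, 5.7], 'score': 0.92}] [{'point': [578.7, 74.7, 89.8], 'score': 0.68}]
cups [{'point': [731.7, -222.0, 3.2], 'score': 0.87}] [{'point': [736.8, -220.2, -3.6], 'score': 0.97}]
tin [{'point': [722.8, 223.2, -0.5], 'score': 0.61}] [{'point': [724.6, 226.2, 5.0], 'score': 0.85}]
syrup [{'point': [773.5, -4.5, 0.5], 'score': 0.91}] [{'point': [773.3, -2.4, 2.0], 'score': 0.65}]
pitcher [{'point': [684.8, -411.1, 3.5], 'score': 0.89}] [{'point': [685.7, -409.2, -2.9], 'score': 0.89}]
jar [{'point': [671.4, 420.8, -1.3], 'score': 0.88}] [{'point': [672.7, 420.0, 1.1], 'score': 0.67}]
carton [{'point': [341.5, 130.2, -1.8], 'score': 0.87}] [{'point': [340.8, 129.5, 1.2], 'score': 0.72}]
sugar [{'point': [342.4, -120.5, -3.0], 'score': 0.95}] [{'point': [337.1, -125.4, 0.4], 'score': 0.92}]
```

View pics/s17.png

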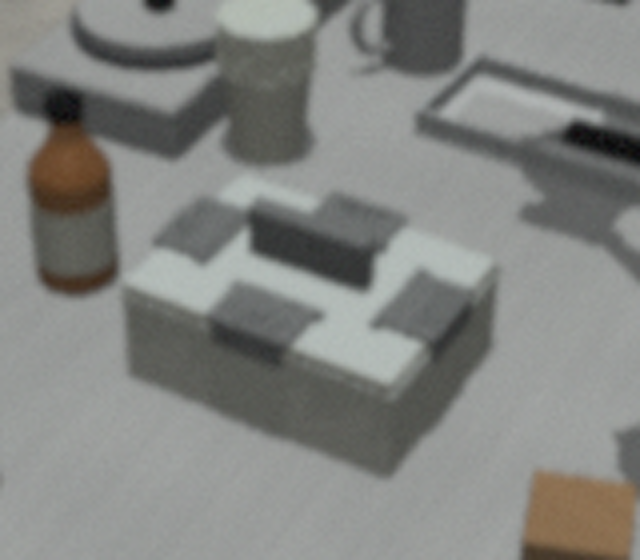

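View pics/t17.png

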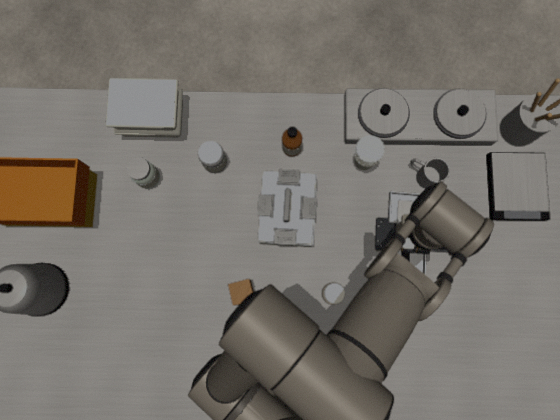

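View pics/o17.png

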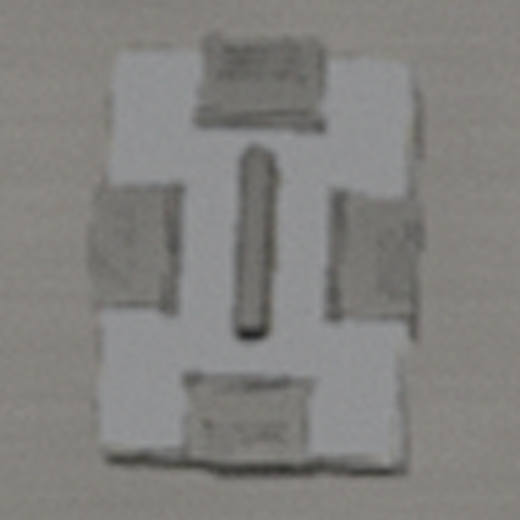

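Run:
```python
from plant import *
print(close_job())
```

```text
the job is handed in; nothing more can be done
None
```

I finished the job and handed it in at about 31 s. The ice-cream spade lies flat in the tool tray. The lid is seated on the box and released, and all four tabs are pressed flat.

**Last checks**
- **Tabs:** all four look flat in both pictures. The network pad heights were 82–90 mm, against 86.5 mm expected. When I pressed each tab, the fingertips got down to about 87 mm.
- **Lid:** it stopped 87.8 mm up on contact, which matches the height worked out for fully down. In the last pictures it looks square on the box.
- **Spade:** the side camera puts it in the tray, with its underside about 5 mm up against the 4 mm tray floor. The arm hid the tray in the last top picture.
- **Other things on the counter:** every item read within about 5 mm of where it started, which is roughly the measuring error.

**What failed or disagreed**
- **Tab at the −y side:** it sprang back after the first press. I pressed it again further out and it snapped flat.
- **Camera readings:** the fits of the box rim and base in the side camera disagreed by about 5 mm. In the last look, the two cameras' lid centres differed by up to 8 mm in y. I therefore relied on the lid going in without resistance and on the contact heights.

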